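Set the load-test box to the green range and start it

ROBOT

A 7-joint arm with a two-finger parallel gripper is mounted at the origin on the work surface. World frame = base frame: x ahead of the robot, y to its left, z up, the work surface at z = 0. Lengths are in m, angles in rad, forces in N, time in s.
With the tool pointing down it reaches from about 0.425 to 0.875 m from the base axis. Payload 4.7 kg.
Tool frame: the origin (TCP) lies at the very end of the fingers, on their centre line; the grasp point (between the pads) lies 19 mm behind it; z points along the fingers, y is the line along which they close (so a half turn about z gives the same grasp; the last joint's range is limited). The gripper opens to 87 mm and grips with 3 to 60 N. Pads are 19 mm wide; open, the fingers measure 117 mm over their backs; the gripper's body (75 mm by 190 mm) begins 51 mm behind the grasp point.
Start: joints at [1.32, 0.321, -0.07, 1.45, 0.023, 1.371, -0.057], TCP at [0.17, -0.627, 0.223] pointing down, gripper open.
Joint ranges: [-2.86, 2.86], [-0.3, 2.09], [-1.38, 1.24], [0.06, 2.45], [-1.56, 4.7], [0.09, 2.05], [-2.69, 2.69]. Speed limits (rad/s): [2.57, 2.57, 3.14, 3.14, 3.14, 3.14, 3.14].

INTERFACE

Orientations are given as a rotation vector (axis times angle).
In Python, from bench import ctrl, get_image, job gives the robot as it stands.
- The arm moves only by the shell command python3 -m crank 'ROWS' [FORCE]. ROWS is JSON, a list that holds one entry, the list of rows, each a list of 5 numbers: the shift along the tool's x, y, z in mm, then the turn about the tool's z in rad, then the closure, from -1 (fully open) to 1 (shut), so that 0 is half open. A call has 1 to 10 rows; each row shifts and turns the commanded pose from where the row before left it, along the tool's axes as they then stand; what a row does not reach is not made up. A row lasts 1/12 s, in which the tool goes at most 41.7 mm and 7.16 degrees, less where a joint would pass 70% of its speed; a pose out of reach is approached as far as the arm can. A call with a gripper value outside its range is refused whole. The fingers move at their own pace and stop on an object; FORCE is the grip in N (left out, the last holds). Time passes only in rows, so rows that do not move let the fingers close. It gives the time, the measured TCP pose, the force, the opening and the grip force at its end, in the units of the state.
- ctrl.get_state(): the state, without advancing time (a new reading comes with each control period).
- get_image(name): name is "scene" or "top" or "wrist"; returns a dict with "pixels" (480x640x3 uint8, red, green, blue), "fx", "fy", "cx", "cy" (pixels), "k1" (the pictures are not rectified: a ray, as slopes to the right and down, at radius r is drawn at 1 + k1 r^2 times it, then the intrinsics apply), "T" (4x4, takes a point from camera to world coordinates); the wrist camera has in their place "T_tool_cam" (4x4, takes a point from camera to tool coordinates, whose origin is the TCP and whose axes are the flange's). Camera axes: x right, y down, z forward; pixel columns grow to the right and rows downward; lengths in m; the calibration is good to about 2 mm. A picture is of the moment at which its call begins: read the wrist's pose just before it. There is no depth.
- job.close_job(): hands the job in; it is judged then, once.
The state is a dict: "time": time; "joint_positions": joint angles; "qd": joint speeds; "joint_torque": joint torques, N m; "position": TCP position; "tool_rot": TCP orientation; "ft_force": force on the tool from outside, world axes, zero at the start; "torque": the same for the moment, N m; "grip_width": opening from 0.0 (shut) to 1.0 (fully open); "grip_force": force on a finger pad.
Only numpy, scipy, OpenCV 4.12 (cv2) and the standard library are available. Lean on these libraries where they do the work, as an engineer would, in place of code of your own. Each camera call takes 0.05 s, during which the arm holds its last target. There are 200 camera calls.

TASK

On the yellow load-test box, push the orange tab with your fingertips to turn the selector until the tab, with the white line along its top, points outwards at the middle of the green dot; only then press the white button fully down and let it spring back, leaving the selector on green. Push the tab from its side, never pinch it between the fingers, never press the button before the selector is on green, and leave the fuse cap, multimeter, flux jar and screwdriver where they lie.

Things in the scene. Friction and masses are not known exactly. Their poses are not given: they have to be found in the camera images.
- test_box: The load-test box, screwed to the bench: yellow case with a dark top panel, 230 mm along its x, 200 mm along its y, 70 mm high. Origin: centre of its underside; z up. The button lies towards its -x side, the selector towards +x.
- selector (a joint): Angle of the selector about the vertical, in rad, positive anticlockwise seen from above. 0: the tab points along the box's +x. Travel -2.1 to 2.1 with end stops. No clicks: stiff friction (about 0.12 N m, so about 3 N at the tab) holds it wherever it is left. It starts near 0.
- selector_axis (a point): Point on the selector's axis of rotation, level with the top of its disc, 82 mm above the bench. It is 20 mm towards the box's +x from the box's centre. Its own x axis points along the tab. The selector is a flat black disc, 104 mm in diameter, 12 mm thick, lying on the panel, with a steel hub cap (24 mm diameter, 4 mm high).
- tab_middle (a point): Point in the middle of the orange tab, 40 mm out from the selector's axis and 16 mm above the disc. The tab is an upright fin with a white line along its top, standing on the disc: 36 mm long along the radius (22 to 58 mm from the axis), 12 mm thick, 34 mm high (top 116 mm above the bench). Its x axis points outwards along the tab. It counts as pinched when both its halves (selector_c2 left, selector_c3 right) are pressed at once.
- selector_pointer (a point): The point the selector points at: straight out along the tab, 68 mm from the axis, where the dots lie. It is 10 mm beyond the tab's outer end.
- dot_green: The green dot, the wanted position: a flat disc 18 mm in diameter on the panel, 68 mm from the selector's axis. Origin at its centre, 70 mm above the bench. Red, yellow, green and blue dots lie at -100, -50, 50 and 100 degrees of selector angle; which colour is at which place changes.
- dot_red: The red dot, another range, same size and radius.
- dot_yellow: The yellow dot, another range, same size and radius.
- dot_blue: The blue dot, another range, same size and radius.
- start_button (a joint): Travel of the white button in m: 0 released, 0.006 fully down (about 5 N). It springs back by itself. It counts as pressed past 0.005.
- start_button_top (a point): Centre of the top of the white round button when released (28 mm in diameter, in a black collar of 44 mm), 92 mm above the bench; 82 mm towards the box's -x from the box's centre. It is pressed straight down; the collar's top is 10 mm lower.
- fuse_cap: Loose grey fuse cap, 22 mm in diameter, 28 mm high, standing on the panel's corner (its top 98 mm above the bench), to be left alone. Origin: centre of its underside.
- multimeter: Loose orange and black multimeter lying on the bench at the box's +y side, 150 x 78 x 43 mm, to be left alone. Origin: centre of its underside.
- flux_jar: Loose jar with a white cap on the bench at the box's -y side, 48 mm in diameter, 55 mm high, to be left alone. Origin: centre of its underside.
- screwdriver: Loose screwdriver with a red handle, 200 mm long and 26 mm thick, lying on the bench at the box's -y side, to be left alone. Origin: under its middle.

How it is judged:
By the outcome, as a careful person would: the job done as asked, in the order asked, and still so for the second after the job is handed in, with the robot touching nothing.
It also fails if it takes over 56 s, if anything falls off the work surface, if the arm or the gripper's body presses on something with over 40 N, if the wrist force passes 120 N, or if a joint passes its speed limit or range.

## Working session

There is one attempt and no reset: what is moved stays moved. The work goes in short steps, Python scripts to look and compute and a shell command to move; the robot and the scene stay as the last step left them, time stands still between calls to the robot, and variables do not carry over. Pictures are saved under pics/ and viewed, at most 10 in all, crops included, and the job is handed in when it is done.

```bash
mkdir -p pics; ls
python3 - <<'E'
from bench import ctrl,get_image
import cv2,numpy as np
s=ctrl.get_state();print({k:np.round(v,3).tolist() for k,v in s.items()})
for n in ["top","scene"]:
    d=get_image(n);cv2.imwrite(f"pics/{n}1.png",d["pixels"][:,:,::-1]);print(n,d["fx"],d["fy"],d["cx"],d["cy"],d["k1"],np.round(d["T"],3).tolist())
E
```

```text
pics
{'time': 0.0, 'joint_positions': [1.32, 0.322, -0.07, 1.452, 0.023, 1.371, -0.057], 'qd': [-0.0, -0.0, -0.0, 0.001, 0.001, 0.0, -0.001], 'joint_torque': [-0.0, -49.129, -0.404, -31.253, -0.064, 0.044, 0.0], 'position': [0.17, -0.627, 0.221], 'tool_rot': [-3.112, -0.415, 0.001], 'ft_force': [-0.736, 0.066, 0.065], 'torque': [0.043, -0.021, -0.011], 'grip_force': 0.0, 'grip_width': 1.003}
top 475.04311472780125 475.04311472780125 328.4568798134099 240.75219674868944 -0.041978521679867216 [[0.026, -0.996, 0.081, 0.516], [-0.999, -0.024, 0.028, 0.029], [-0.026, -0.081, -0.996, 0.976], [0.0, 0.0, 0.0, 1.0]]
scene 528.359068916903 528.359068916903 329.13025058149367 246.85903391151598 -0.11609380149366205 [[-0.834, 0.461, -0.301, 0.831], [0.551, 0.711, -0.437, 0.4], [0.013, -0.53, -0.848, 0.784], [0.0, 0.0, 0.0, 1.0]]
```

View pics/top1.png

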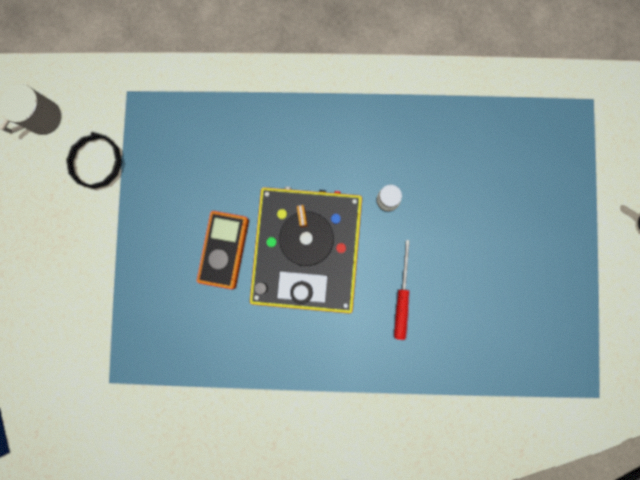

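The top view shows the selector hub at about (306,238), the tab pointing up at (302,215), green at (271,242) (so +100°), the button at (301,292) and the fuse cap at (260,288). Next I'll measure these by colour.

```bash
cat > h.py <<'E'
import numpy as np,cv2
from scipy.spatial.transform import Rotation as R
def ray(d,uv,z,T=None):
    T=d["T"] if T is None else T
    p=np.array([(uv[0]-d["cx"])/d["fx"],(uv[1]-d["cy"])/d["fy"]]);q=p.copy()
    for _ in range(20): q=p/(1+d["k1"]*(q@q))
    v=T[:3,:3]@np.r_[q,1];return T[:3,3]+v*(z-T[2,3])/v[2]
def blobs(d,lo,hi,roi,amin=15):
    x0,y0,x1,y1=roi;h=cv2.cvtColor(d["pixels"],cv2.COLOR_RGB2HSV)[y0:y1,x0:x1]
    n,_,st,c=cv2.connectedComponentsWithStats(cv2.inRange(h,lo,hi))
    return [(int(st[i,4]),c[i]+[x0,y0]) for i in range(1,n) if st[i,4]>=amin]
def wristT(s,d):
    T=np.eye(4);T[:3,:3]=R.from_rotvec(s["tool_rot"]).as_matrix();T[:3,3]=s["position"];return T@d["T_tool_cam"]
E
python3 - <<'E'
from bench import ctrl,get_image
from h import *
d=get_image("top");roi=(258,196,350,306)
for n,lo,hi,z in [("green",(45,100,60),(80,255,255),.07),("blue",(105,100,60),(125,255,255),.07),("yellow",(24,120,80),(34,255,255),.07),("red",(0,150,60),(6,255,255),.07),("orange",(8,100,80),(20,255,255),.11),("white",(0,0,170),(180,60,255),.09)]:
    for a,c in blobs(d,lo,hi,roi): print(n,a,c.round(1),ray(d,c,z).round(4))
for n,c,z in [("hub",(306,238.5),.086),("btn",(301.5,292.5),.092),("cap",(260,288),.098)]: print(n,ray(d,c,z).round(4))
p=d["pixels"][170:330,180:380,::-1];cv2.imwrite("pics/c.png",cv2.resize(p,None,fx=4,fy=3.75,interpolation=2)[:600])
E
```

```text
green 91 [271.  241.6] [0.5847 0.1641 0.07  ]
blue 83 [335.3 218.3] [0.6325 0.0418 0.07  ]
yellow 101 [259.6 215.2] [0.6352 0.1883 0.07  ]
yellow 79 [281.5 213.5] [0.6395 0.1458 0.07  ]
yellow 92 [274.2 303.9] [0.4661 0.154  0.07  ]
red 57 [340.8 247.5] [0.5767 0.03   0.07  ]
orange 126 [301.8 216.3] [0.6297 0.1031 0.11  ]
white 23 [301. 214.] [0.6368 0.1064 0.09  ]
white 109 [305.7 237.9] [0.5918 0.0962 0.09  ]
white 857 [302.2 284.6] [0.5044 0.1    0.09  ]
white 153 [300.5 292.1] [0.4904 0.1028 0.09  ]
hub [0.591  0.0959 0.086 ]
btn [0.4898 0.1008 0.092 ]
cap [0.4961 0.1774 0.098 ]
```

View pics/c.png

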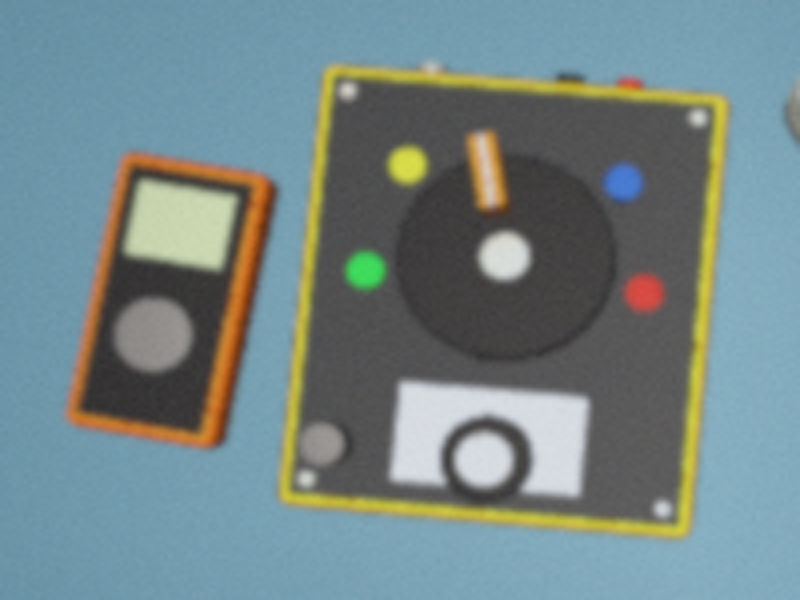

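```bash
python3 -m crank '[[[31,-27,0,0,1],[31,-27,0,0,1],[31,-27,0,0,1],[31,-27,0,0,1],[31,-27,0,0,1],[31,-27,0,0,1],[31,-27,0,0,1],[31,-27,0,0,1],[31,-27,0,0,1],[31,-27,0,0,1]]]' 20; python3 -m crank '[[[31,-27,0,0,1],[31,-27,0,0,1],[31,-27,0,0,1],[31,-27,0,0,1],[31,-27,0,0,1],[31,-27,0,0,1],[31,-27,0,0,1],[31,-27,0,0,1],[31,-27,0,0,1],[0,0,0,0,1]]]'
python3 - <<'E'
from bench import ctrl
import numpy as np
from h import *
s=ctrl.get_state();print(s["position"],s["joint_positions"])
t=np.radians(11);C=np.array([.5924,.0964]);g=C+.042*np.array([np.cos(t),np.sin(t)])-.040*np.array([-np.sin(t),np.cos(t)])
M=R.from_rotvec(s["tool_rot"]).as_matrix();print(M.round(3));print(M.T@(np.r_[g,.15]-s["position"])*1000)
E
```

```text
time: 0.98
position: [0.3992, -0.2837, 0.2225]
tool_rot: [3.114, 0.414, -0.0]
ft_force: [0.9, -0.8, -0.3]
grip_width: 0.328
grip_force: 0.0
time: 1.82
position: [0.6062, 0.0324, 0.2218]
tool_rot: [-3.104, -0.432, -0.003]
ft_force: [-1.9, 1.0, 0.6]
grip_width: 0.005
grip_force: 0.0
[0.60617268 0.03240327 0.22181529] [ 0.47108167  0.29727668 -0.68711423  1.54666004  0.18344212  1.36345209
 -1.52631945]
[[ 0.962  0.273  0.001]
 [ 0.273 -0.962  0.008]
 [ 0.003 -0.007 -1.   ]]
[ 42.48083909 -21.41098778  72.09597096]
```

```bash
python3 -m crank '[[[21,-11,15,0,1],[21,-11,15,0,1],[0,0,20,0,1],[0,0,20,0,1],[0,0,0,0,1],[0,0,0,0,1]]]'
python3 - <<'E'
from bench import ctrl,get_image
from h import *
s=ctrl.get_state();d=get_image("wrist");print(s["position"])
cv2.imwrite("pics/w1.png",d["pixels"][:,:,::-1])
E
```

```text
time: 2.32
position: [0.6381, 0.0536, 0.1513]
tool_rot: [-3.114, -0.414, 0.005]
ft_force: [-0.1, -0.0, 0.1]
grip_width: 0.004
grip_force: 0.0
[0.63805138 0.0535818  0.15131377]
```

View pics/w1.png

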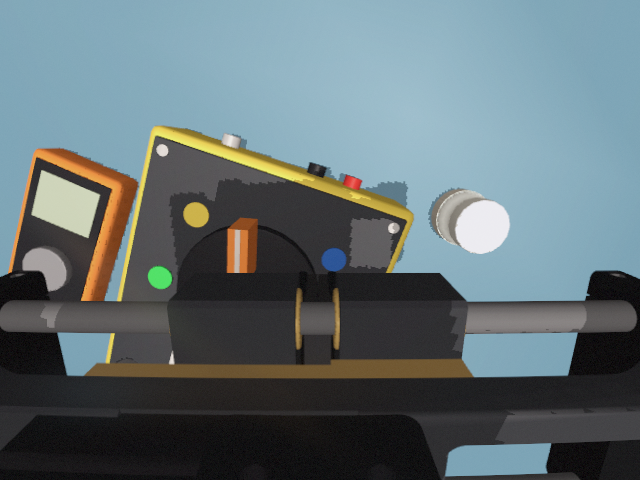

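Wrist view: the tab's top line runs at about (237,250), green is at (160,278), and the fingers are right of the tab and clear of it.

```bash
python3 -m crank '[[[5,0,20,0,1],[0,0,20,0,1],[0,0,19,0,1],[0,0,0,0,1]]]'
python3 - <<'E'
from bench import ctrl,get_image
from h import *
s=ctrl.get_state();d=get_image("wrist");T=wristT(s,d);print(s["position"])
for n,lo,hi in [("green",(45,100,60),(80,255,255)),("yellow",(22,120,80),(28,255,235)),("blue",(105,120,60),(125,255,255))]:
    for a,c in blobs(d,lo,hi,(0,0,640,480),200): print(n,a,c.round(),ray(d,c,.07,T).round(4))
cv2.imwrite("pics/w2.png",d["pixels"][:,:,::-1])
E
```

```text
time: 2.7
position: [0.6423, 0.0544, 0.0915]
tool_rot: [3.114, 0.414, -0.006]
ft_force: [-1.3, -0.1, -0.8]
grip_width: 0.002
grip_force: 0.0
[0.64229905 0.05438837 0.09147986]
yellow 5584 [303. 193.] [0.6856 0.0718 0.07  ]
yellow 860 [159. 242.] [0.6384 0.1419 0.07  ]
```

View pics/w2.png

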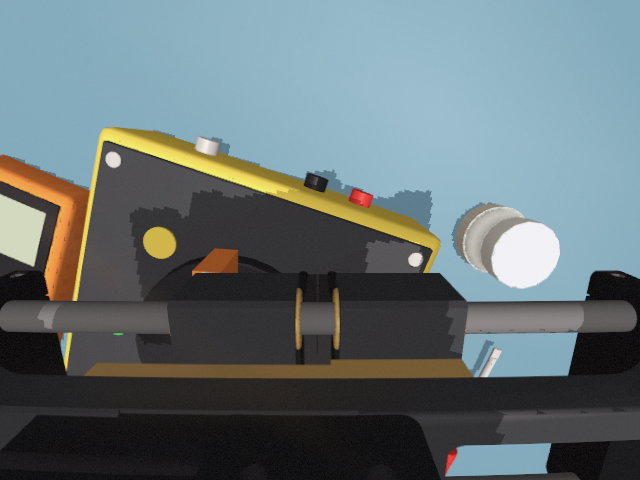

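The view shows the fingers down beside the tab, with its end at (215,262) to their left. I'll close up to contact gently.

```bash
python3 -m crank '[[[0,-8,0,0.07,1],[0,-8,0,0,1],[0,-5,0,0,1],[0,-3,0,0,1],[0,-3,0,0,1],[0,0,0,0,1]]]'; python3 -m crank '[[[0,-3,0,0,1],[0,-3,0,0,1],[0,0,0,0,1]]]'
```

```text
time: 3.25
position: [0.6382, 0.0828, 0.0942]
tool_rot: [-3.126, -0.308, -0.001]
ft_force: [-0.4, 0.3, 0.0]
grip_width: 0.005
grip_force: 0.0
time: 3.5
position: [0.6371, 0.0875, 0.0935]
tool_rot: [3.126, 0.306, 0.0]
ft_force: [0.3, -1.5, -0.1]
grip_width: 0.008
grip_force: 0.2
```

```bash
python3 -m crank '[[[1.6,-4.3,0,-0.1,1],[1.6,-4.3,0,-0.1,1],[1.6,-4.3,0,-0.1,1],[1.6,-4.3,0,-0.1,1],[1.6,-4.3,0,-0.1,1],[1.6,-4.3,0,-0.1,1],[0,0,0,0,1]]]'
python3 - <<'E'
from bench import ctrl,get_image
from h import *
s=ctrl.get_state();p=s["position"][:2]-[.5924,.0964];M=R.from_rotvec(s["tool_rot"]).as_matrix();x=M[:2,0];print(np.degrees(np.arctan2(x[1],x[0])),p@x*1e3,p@[-x[1],x[0]]*1e3,s["joint_positions"].round(2))
d=get_image("wrist");cv2.imwrite("pics/w3.png",d["pixels"][:,:,::-1])
E
```

```text
time: 4.08
position: [0.6344, 0.1141, 0.0933]
tool_rot: [2.895, 1.219, -0.001]
ft_force: [0.4, -1.5, 0.8]
grip_width: 0.001
grip_force: 0.8
45.67394104522852 42.038058817778946 -17.714758872674274 [ 0.36  0.51 -0.76  1.59  0.37  1.19 -1.25]
```

View pics/w3.png

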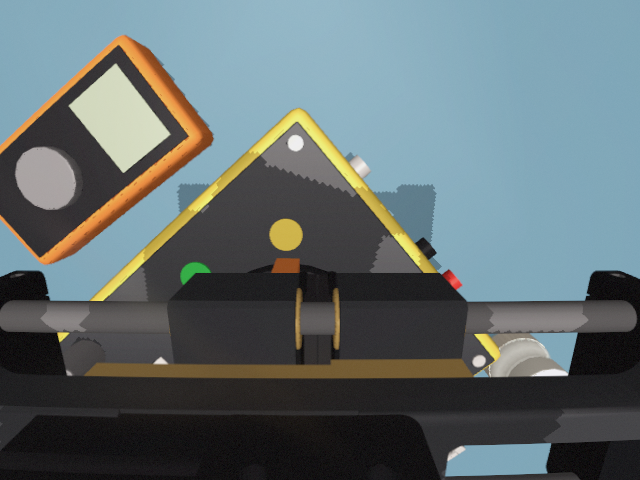

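The tab's end, at (287,266), has followed the fingers and now points near yellow. Continuing the arc.

```bash
python3 -m crank '[[[1.6,-4.3,0,-0.1,1],[1.6,-4.3,0,-0.1,1],[1.6,-4.3,0,-0.1,1],[1.6,-4.3,0,-0.1,1],[1.6,-4.3,0,-0.1,1],[1.6,-4.3,0,-0.1,1],[1.6,-4.3,0,-0.1,1],[1.6,-4.3,0,-0.1,1],[0,0,0,0,1],[0,0,0,0,1]]]'
python3 - <<'E'
from bench import ctrl,get_image
from h import *
s=ctrl.get_state();p=s["position"][:2]-[.5924,.0964];M=R.from_rotvec(s["tool_rot"]).as_matrix();x=M[:2,0];print(np.degrees(np.arctan2(x[1],x[0])),p@x*1e3,p@[-x[1],x[0]]*1e3,s["joint_positions"].round(2))
a=get_image("wrist")["pixels"][120:440,100:500,::-1];b=cv2.resize(get_image("scene")["pixels"][:,:,::-1],(400,300));cv2.imwrite("pics/w4.png",np.hstack([a[:300],b]))
E
```

```text
time: 4.97
position: [0.6094, 0.14, 0.0936]
tool_rot: [-2.2, -2.242, -0.001]
ft_force: [0.3, -0.7, -0.3]
grip_width: 0.003
grip_force: 0.3
91.10297031124043 43.225965435853205 -17.794978725872966 [ 0.45  0.53 -0.94  1.64  0.45  1.2  -0.57]
```

View pics/w4.png

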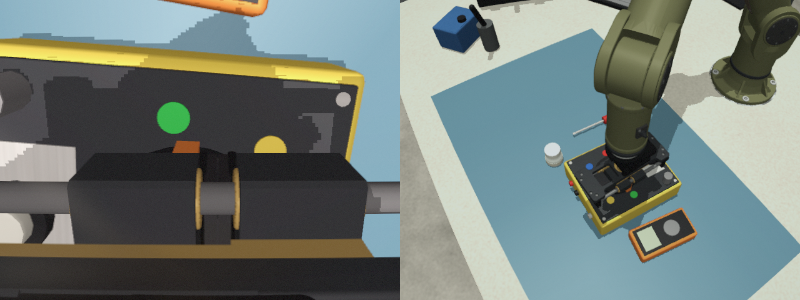

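The tab's end, at (185,147) in the crop, is just short of green at (173,118). I'll back off and measure from above.

```bash
python3 -m crank '[[[0,15,0,0,1],[0,15,0,0,1],[-10,0,-35,0,1],[-10,0,-35,0,1],[-10,0,-20,0,1],[0,0,0,0,1],[0,0,0,0,1],[0,0,0,0,1]]]'
cat > m.py <<'E'
from bench import ctrl,get_image
from h import *
import sys
s=ctrl.get_state();d=get_image("wrist");T=wristT(s,d)
h=cv2.cvtColor(d["pixels"],cv2.COLOR_RGB2HSV)
a,c=max(blobs(d,(45,100,60),(80,255,255),(0,0,640,270)),key=lambda b:b[0]);g=ray(d,c,.07,T);print("green",a,c,g)
for z,(lo,hi) in {.07:((105,120,60),(125,255,255))}.items(): print([ (b[0],ray(d,b[1],z,T).round(4)) for b in blobs(d,lo,hi,(0,0,640,270))])
m=cv2.inRange(h,(5,120,60),(17,255,255));m[270:]=0
n,l,st,ce=cv2.connectedComponentsWithStats(m);print([(st[i].tolist()) for i in range(1,n) if st[i,4]>80])
cv2.imwrite(sys.argv[1],d["pixels"][:,:,::-1])
E
python3 m.py pics/w5.png
```

```text
time: 5.73
position: [0.6392, 0.111, 0.1825]
tool_rot: [-2.195, -2.246, 0.002]
ft_force: [-0.7, -0.4, 0.3]
grip_width: 0.008
grip_force: 0.0
green 451 [248.98447894 172.41241685] [0.58394971 0.15973964 0.07      ]
[]
[[147, 0, 188, 107, 2918], [240, 186, 27, 60, 1196]]
```

View pics/w5.png

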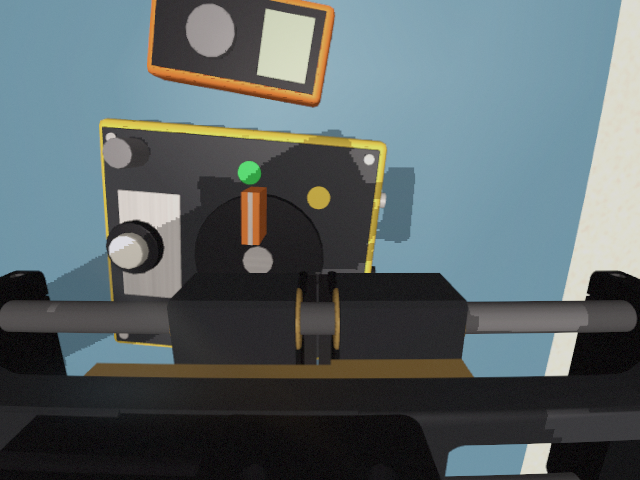

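The view shows the tab's white line at about x=250, rows 193–244, green at (249,172), the hub at (258,261) and the button at (127,250). Computing the angles.

```bash
cat > ang.py <<'E'
from h import *
def angles(d,T,roi):
    x0,y0,x1,y1=roi
    h=cv2.cvtColor(d["pixels"],cv2.COLOR_RGB2HSV)[y0:y1,x0:x1].astype(int)
    m=(h[...,1]<110)&(h[...,2]>110);ys,xs=np.nonzero(m)
    k=np.polyfit(ys,xs,1);P=[ray(d,(np.polyval(k,y)+x0,y+y0),.116,T)[:2] for y in (ys.min(),ys.max())]
    v=P[0]-P[1];th=np.arctan2(v[1],v[0])
    hb=max(blobs(d,(0,0,90),(180,40,255),(235,240,285,272)),key=lambda b:b[0])
    gc=max(blobs(d,(45,100,60),(80,255,255),(0,0,640,270)),key=lambda b:b[0])[1]
    g=ray(d,gc,.07,T)[:2];H=ray(d,hb[1],.086,T)[:2];w=g-H
    print("line px",len(ys),P[0].round(4),P[1].round(4),"len",np.linalg.norm(v).round(4),"tab",np.degrees(th).round(2))
    print("hub",hb,H.round(4),"green",g.round(4),"dist",np.linalg.norm(w).round(4),"ang",np.degrees(np.arctan2(w[1],w[0])).round(2))
    n=np.array([-np.sin(th),np.cos(th)]);print("green offset from line mm",(g-P[1])@n*1e3)
E
python3 - <<'E'
from bench import ctrl,get_image
from ang import *
s=ctrl.get_state();d=get_image("wrist");T=wristT(s,d);angles(d,T,(242,190,262,246))
x=T[:2,0];print("cam yaw",np.degrees(np.arctan2(x[1],x[0])))
for c in [(127,251)]: print("btn",ray(d,c,.092,T))
print("yel",ray(d,(318.5,197.5),.07,T))
E
```

```text
line px 264 [0.593  0.1503] [0.5921 0.1139] len 0.0363 tab 88.69
hub (630, array([257.7       , 259.78888889])) [0.5919 0.0935] green [0.5839 0.1598] dist 0.0668 ang 96.86
green offset from line mm 9.260721669868984
cam yaw 1.3920912497195461
btn [0.49176809 0.09985383 0.092     ]
yel [0.63843333 0.14145362 0.07      ]
```

```bash
python3 -m crank '[[[10,0,20,0,1],[10,0,35,0,1],[10,0,35,0,1],[0,-15,0,0,1],[0,-13,0,0,1],[0,-2,0,0,1],[1.05,-2.75,0,-0.064,1],[1.05,-2.75,0,-0.064,1],[0,0,0,0,1],[0,0,0,0,1]]]'; python3 -m crank '[[[0,15,0,0,1],[0,15,0,0,1],[-10,0,-35,0,1],[-10,0,-35,0,1],[-10,0,-20,0,1],[0,0,0,0,1],[0,0,0,0,1],[0,0,0,0,1]]]'; python3 m.py pics/w6.png
```

```text
time: 6.67
position: [0.6038, 0.1417, 0.0934]
tool_rot: [-2.049, -2.382, -0.0]
ft_force: [1.7, -0.2, -0.8]
grip_width: 0.01
grip_force: 0.3
time: 7.33
position: [0.6372, 0.1167, 0.1825]
tool_rot: [-2.046, -2.382, 0.002]
ft_force: [0.5, 0.7, -0.0]
grip_width: 0.005
grip_force: 0.0
green 455 [259.50549451 171.70549451] [0.58397907 0.15976811 0.07      ]
[]
[[170, 0, 193, 114, 2807], [240, 186, 27, 59, 1208]]
```

View pics/w6.png

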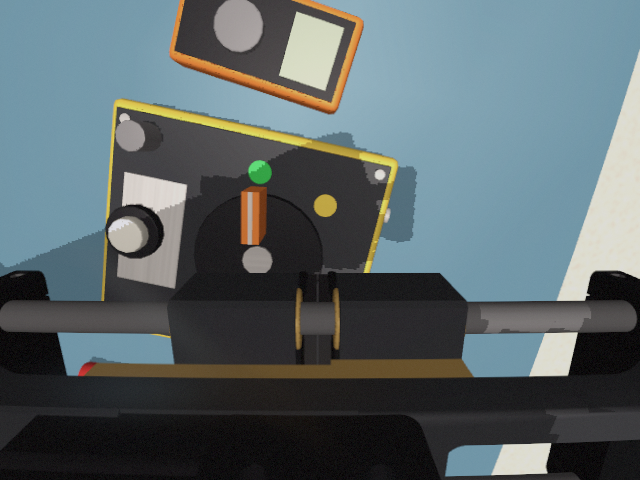

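The tab's line is still at x≈250 in the turned camera, and green is now at (260,172), nearly straight out along the line.

Run:
```python
from bench import ctrl,get_image
from ang import *
s=ctrl.get_state();d=get_image("wrist");T=wristT(s,d);angles(d,T,(242,190,262,246))
print("btn",ray(d,(125,236),.092,T))
```

```text
line px 264 [0.586  0.1499] [0.5897 0.1144] len 0.0356 tab 95.88
hub (628, array([257.21019108, 259.6910828 ])) [0.5917 0.0935] green [0.584  0.1598] dist 0.0668 ang 96.67
green offset from line mm 0.990501664104633
btn [0.49036399 0.09877602 0.092     ]
```

The tab sits within about 0.7° (under 1 mm at the dot) of green, which is good. On to the button.

Run:
```python
from bench import ctrl
from h import *
s=ctrl.get_state();M=R.from_rotvec(s["tool_rot"]).as_matrix();print(M.T@(np.array([.4905,.101,.11])-s["position"])*1e3)
```

```text
[   6.4504848 -146.7314227   72.2967404]
```

```bash
python3 -m crank '[[[2,-37,0,0,1],[2,-37,0,0,1],[2,-37,0,0,1],[0,-36,0,0,1],[0,0,30,0,1],[0,0,30,0,1],[0,0,10,0,1],[0,0,0,0,1],[0,0,0,0,1]]]'
python3 - <<'E'
from bench import ctrl,get_image
from h import *
s=ctrl.get_state();M=R.from_rotvec(s["tool_rot"]).as_matrix();print(s["position"],M.T@(np.array([.4905,.101,.092])-s["position"])*1e3)
a=get_image("wrist")["pixels"][100:400,:400,::-1];b=get_image("scene")["pixels"][140:440,200:600,::-1];cv2.imwrite("pics/w7.png",np.hstack([a,b]))
E
```

```text
time: 8.18
position: [0.491, 0.1013, 0.113]
tool_rot: [-2.043, -2.383, 0.0]
ft_force: [1.0, 0.1, 0.5]
grip_width: 0.006
grip_force: 0.0
[0.49103233 0.10130258 0.11303989] [-0.2697861  -0.52597931 21.04049876]
```

View pics/w7.png

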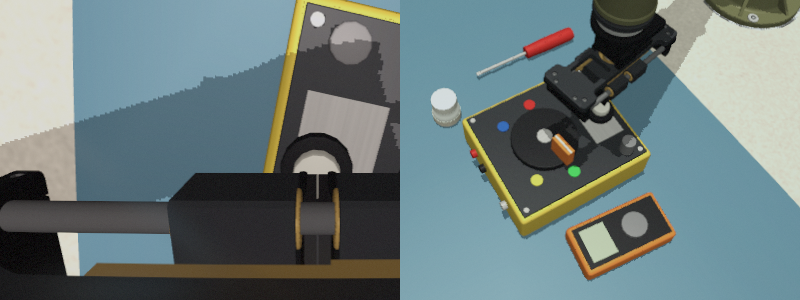

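The fingers are over the button (wrist crop (317,165), in line with the fingers), and in the scene view the tab points at green. Pressing in small steps.

```bash
python3 -m crank '[[[0,0,10,0,1],[0,0,8,0,1],[0,0,3,0,1],[0,0,2,0,1],[0,0,2,0,1],[0,0,0,0,1],[0,0,0,0,1]]]'; python3 -m crank '[[[0,0,1,0,1],[0,0,1,0,1],[0,0,0,0,1],[0,0,0,0,1]]]'
```

```text
time: 8.87
position: [0.4913, 0.1004, 0.0886]
tool_rot: [-2.046, -2.384, 0.001]
ft_force: [-3.4, 0.1, 3.6]
grip_width: 0.007
grip_force: 1.8
time: 9.2
position: [0.4914, 0.1004, 0.0866]
tool_rot: [-2.046, -2.384, 0.0]
ft_force: [-3.6, 0.4, 4.8]
grip_width: 0.001
grip_force: 2.4
```

```bash
python3 -m crank '[[[0,0,1,0,1],[0,0,1,0,1],[0,0,0,0,1],[0,0,0,0,1]]]'; python3 -m crank '[[[0,0,1,0,1],[0,0,0,0,1],[0,0,0,0,1]]]'
```

```text
time: 9.53
position: [0.4915, 0.1004, 0.0862]
tool_rot: [2.046, 2.384, -0.003]
ft_force: [-8.2, -1.1, 19.2]
grip_width: 0.006
grip_force: 9.5
time: 9.78
position: [0.4915, 0.1005, 0.086]
tool_rot: [2.046, 2.383, -0.004]
ft_force: [-11.0, -1.9, 26.8]
grip_width: 0.004
grip_force: 13.3
```

Bottomed out: the force rose sharply at 6 mm of travel. Releasing, clearing the area and checking.

```bash
python3 -m crank '[[[0,0,-10,0,1],[0,0,-30,0,1],[0,0,-35,0,1],[0,0,-35,0,1],[-40,0,0,0,1],[-40,0,0,0,1],[-40,0,0,0,1],[-40,0,0,0,1],[-40,0,0,0,1],[-40,0,0,0,1]]]';python3 -m crank '[[[-40,0,0,0,1],[-40,0,0,0,1],[0,0,0,0,1],[0,0,0,0,1],[0,0,0,0,1]]]'
python3 - <<'E'
from bench import ctrl,get_image
from h import *
d=get_image("top");roi=(262,200,350,306);C={}
for n,lo,hi in [("green",(45,100,60),(80,255,255)),("blue",(105,100,60),(125,255,255)),("red",(0,150,60),(6,255,255)),("orange",(8,100,80),(20,255,255))]:
    for a,c in blobs(d,lo,hi,roi): print(n,a,c.round(1),ray(d,c,.11 if n=="orange" else .07).round(4))
a=cv2.resize(d["pixels"][170:330,180:380,::-1],(400,320),interpolation=2);b=get_image("scene")["pixels"][130:450,220:620,::-1];cv2.imwrite("pics/f.png",np.hstack([a,b]))
E
```

```text
time: 10.62
position: [0.5283, -0.1398, 0.1935]
tool_rot: [2.046, 2.381, -0.001]
ft_force: [0.2, 0.6, 0.2]
grip_width: 0.007
grip_force: 0.0
time: 11.03
position: [0.5402, -0.2158, 0.1931]
tool_rot: [-2.046, -2.383, -0.002]
ft_force: [-0.7, 0.0, 0.6]
grip_width: 0.009
grip_force: 0.0
green 73 [270.2 242. ] [0.5839 0.1658 0.07  ]
blue 81 [335.4 218.3] [0.6327 0.0416 0.07  ]
red 55 [340.7 247.6] [0.5766 0.0302 0.07  ]
orange 131 [284.4 238.5] [0.588  0.1338 0.11  ]
```

View pics/f.png

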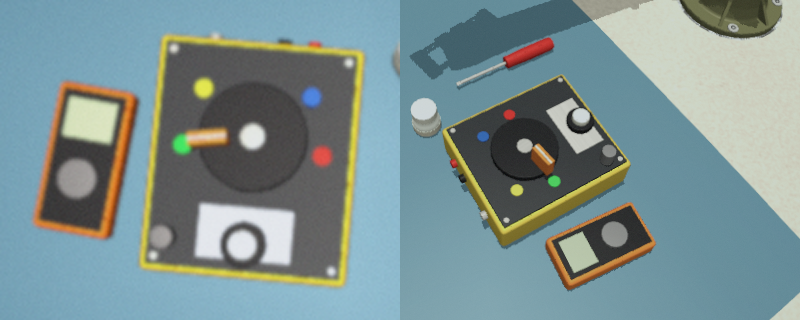

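The tab points at green (96.7° measured against 96.4° wanted), the button is up again, and the loose items are where they were.

```bash
python3 -c "
from bench import job
print(job.close_job())"
```

```text
the job is handed in; nothing more can be done
None
```

The selector is on green (tab within about 1° of the dot's middle), the button was then pressed fully down and sprang back, the loose items were left alone, and the job is handed in at about 11 s.

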